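# Find the specimen carrier left unlatched and snap it shut

## Robot

A 7-joint arm with a two-finger parallel gripper is mounted at the origin on the work surface. World frame = base frame: x ahead of the robot, y to its left, z up, the work surface at z = 0. Lengths are in m, angles in rad, forces in N, time in s.
With the tool pointing down it reaches from about 0.4 to 0.85 m from the base axis. Payload 10.4 kg.
Tool frame: the origin (TCP) lies at the very end of the fingers, on their centre line; the grasp point (between the pads) lies 19 mm behind it; z points along the fingers, y is the line along which they close (so a half turn about z gives the same grasp; the last joint's range is limited). The gripper opens to 85 mm and grips with 20 to 120 N. Pads are 22 mm wide; open, the fingers measure 114 mm over their backs; the gripper's body (76 mm by 85 mm) begins 54 mm behind the grasp point. The pads swing forward as they close: fully open they stand 13 mm farther back than shut.
Start: joints at [-1.284, 0.332, -0.065, 1.46, 0.022, 1.35, -0.088], TCP at [0.191, 0.595, 0.231] pointing down, gripper open.
Joint ranges: [-2.6, 2.6], [-0.5, 2.12], [-1.47, 1.34], [0.16, 2.42], [-1.27, 4.41], [0.06, 2.06], [-2.6, 2.6]. Speed limits (rad/s): [2.22, 2.22, 2.79, 2.79, 3.14, 3.14, 3.14].

## Interface

Orientations are given as a unit quaternion [x, y, z, w].
In Python, from workcell import * gives the robot as it stands.
- The arm moves only by the tool step_arm, never from a script. Its argument "commands" is one flat list of numbers, 7 for each row, row after row: the finger opening in mm, from 0 to 85.4, then the shift along the world's x, y, z as a fraction of full scale, then the turn, a rotation vector about the world's x, y, z as a fraction of full scale. A call has exactly 10 rows; each row is the pose to reach, as a shift and turn from the pose commanded when the call began, turning the shorter way round; what a row does not reach only later rows make up. Full scale, the value 1, is 0.6 m for a shift and pi rad for a turn. A row lasts 1/8 s, in which the tool goes at most 62.5 mm and 10.7 degrees, less where a joint would pass 70% of its speed; a pose out of reach is approached as far as the arm can. A call with a number of a shift or a turn outside -1 to 1 is refused whole. A call with a gripper value outside its range is refused whole. The fingers move at their own pace and stop on an object; "squeeze" is the grip in N (left out, the last holds). Time passes only in rows, so rows that repeat a pose let the fingers close, or fill a call up. It gives the time, the measured TCP pose, the force, the opening and the grip force at its end, in the units of the state.
- get_obs(): the state, without advancing time (a new reading comes with each control period).
- camera(name): name is "side" or "top"; returns the picture (400x640x3 uint8, red, green, blue); there is no depth.
- camera_params(name): a dict with "mtx" (3x3 intrinsics, pixels), "extrinsics" (4x4, takes a point from world to camera coordinates). Camera axes: x right, y down, z forward; pixel columns grow to the right and rows downward; lengths in m; the calibration is good to about 2 mm. A picture is of the moment at which its call begins. camera_params takes no time and is no camera call.
- hand_in(): hands the job in; it is judged then, once.
The state is a dict: "clock": time; "joint_pos": joint angles; "joint_velocities": joint speeds; "tau": joint torques, N m; "position": TCP position; "ee_rot": TCP orientation; "ft_force": force on the tool from outside, world axes, zero at the start; "torque": the same for the moment, N m; "grip_width": opening from 0.0 (shut) to 1.0 (fully open); "grasp_force": force on a finger pad.
Only numpy, scipy, OpenCV 4.12 (cv2) and the standard library are available. Lean on these libraries where they do the work, as an engineer would, in place of code of your own. Each camera call takes 0.05 s, during which the arm holds its last target. There are 200 camera calls.

## Task

One of the two blue-lidded specimen carriers on the lab bench has been left with its orange catch undone. Find that carrier, tug its lid up by the black handle about two fingers' width to prove it is loose (do not swing it wide open) and let it down shut again, then press the orange catch down until it snaps home and let go. Leave the other carrier's catch shut, and do not knock over or shove away the specimen jar.

Things in the scene. Friction and masses are not known exactly. Their poses are not given: they have to be found in the camera images.
- handle_1 (a point): Middle of the black handle bar (14 mm round, 90 mm long along the point's y) on the blue lid of one of two identical white carriers, each 150 mm deep (x), 180 wide, fixed to the bench. Lid shut: bar centre 150 mm above the bench, 22 mm clear of the lid's flat top, z up, x level towards the side with the catch (away from the robot). The point turns with the lid.
- handle_2 (a point): Same point and axes on the other carrier; either may stand left or right. On both, the lid (about 0.2 kg) hinges at its edge nearest the robot, on a line along y 98 mm behind (-x) and 50 mm below this point, opens upward and falls shut when let go. Its catch-side edge is 57 mm ahead (+x). A shut catch holds the lid down (2 to 3 mm play at the edge).
- catch_1 (a joint): Angle (rad) of the orange catch on handle_1's lid: a tab 50 mm wide (y), 50 long, 4 thick, hinged along y 62 mm ahead (+x) of the handle point and 42 mm below it (lid shut), centred on the handle. 0 = shut, hanging straight down against the carrier's wall and hooked; 1.57 = sticking out level; 1.75 = stop, out and slightly up: undone.
- catch_2 (a joint): Same for the catch on handle_2's lid. Both catches spring over centre: above 1.05 pushed open, below 1.05 they snap shut by themselves. Pressing straight down on an undone tab 30 mm out from its hinge takes about 5 N; it snaps once the pressed point is about 10 mm below the height of the hinge line; 20 mm below is safe and touches nothing else.
- jar: Loose specimen jar with orange cap, 60 mm across, 90 mm high, standing to one side of the carriers; origin at the centre of its underside. A bystander. (A low tube rack, 98 mm high, stands beyond the carriers, at least 30 mm clear of an undone tab.)
Things that resemble listed ones, but are neither listed nor needed, are in the scene too. Leave any brown, red or turquoise look-alike of the part that bears handle_1 alone.

How it is judged:
On the way, in this order (a step that is already met when the one before it is completed fails the run):
1. the loose lid is tugged up by at least about 10 mm at the handle (angle between handle_1's own z axis and vertical above 0.1 rad), for 0.1 s.
2. that lid is down shut again, its catch still undone (angle between handle_1's own z axis and vertical below 0.04 rad and value of joint catch_1 above 1 rad), for 0.1 s.
At the end, for the whole second after the job is handed in: Both lids are down (within 0.04 rad of level) and both catches are shut (within 0.15 rad); the jar stands still (value of joint each of catch_1, catch_2 below 0.15 rad and angle between each of handle_1, handle_2's own z axis and vertical below 0.04 rad and linear speed of jar below 0.02 m/s); the robot touches nothing.
It fails at once if the shut catch of the other carrier is opened (value of joint catch_2 above 0.4 rad).
It fails at once if the loose lid is swung wide open (beyond 0.7 rad) (angle between handle_1's own z axis and vertical above 0.7 rad).
It fails at once if the jar is shoved more than 40 mm or tipped (distance of jar from where it was at the start of the episode above 0.04 m or angle between jar's own z axis and vertical above 0.35 rad).
It also fails if it takes over 42 s, if anything falls off the work surface, if the arm or the gripper's body presses on something with over 40 N, if the wrist force passes 120 N, or if a joint passes its speed limit or range.

## Working session

There is one attempt and no reset: what is moved stays moved. The work goes in short steps, Python scripts to look and compute and a tool call to move; the robot and the scene stay as the last step left them, time stands still between calls to the robot, and variables do not carry over. Pictures are saved under pics/ and viewed, at most 10 in all, crops included, and the job is handed in when it is done.

Besides the shell and the picture viewer there is one more tool, called after "Emit:" by a JSON object that holds its "name" and its "arguments", one argument or row to a line. step_arm: Moves the arm, as the interface text tells. Its arguments: {"type":"object","properties":{"commands":{"type":"array","items":{"type":"number"}},"squeeze":{"type":"number"}},"required":["commands"]}

```bash
mkdir -p pics
python3 - <<'E'
from workcell import *
import cv2
for n in("top","side"):
    cv2.imwrite(f"pics/{n}0.png",camera(n)[:,:,::-1]); p=camera_params(n); print(n,p["mtx"].tolist(),p["extrinsics"].round(4).tolist() if hasattr(p["extrinsics"],'round') else p["extrinsics"])
o=get_obs();print(o["clock"],o["position"],o["ee_rot"],o["ft_force"],o["grip_width"])
E
```

```text
top [[473.91571300732465, 0.0, 317.4473190895439], [0.0, 473.91571300732465, 207.90857504769642], [0.0, 0.0, 1.0]] [[0.006, -1.0, -0.0046, 0.0692], [-0.9948, -0.0055, -0.1021, 0.5022], [0.1021, 0.0052, -0.9948, 1.4985], [0.0, 0.0, 0.0, 1.0]]
side [[469.7902794506193, 0.0, 321.82935074233234], [0.0, 469.7902794506193, 205.3371207929905], [0.0, 0.0, 1.0]] [[-0.3308, 0.9437, 0.0015, 0.0793], [0.815, 0.2865, -0.5036, -0.3907], [-0.4757, -0.1653, -0.8639, 1.8804], [0.0, 0.0, 0.0, 1.0]]
0.1 [0.19043908 0.59492393 0.23062353] [ 1.54280480e-01  9.88026898e-01 -6.13637671e-04 -7.27370127e-05] [-0.85828648  0.12213966  0.53978527] 0.9977953684004718
```

View pics/top0.png

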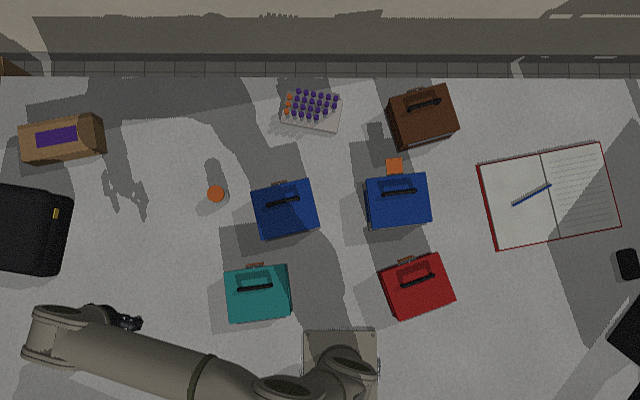

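View pics/side0.png

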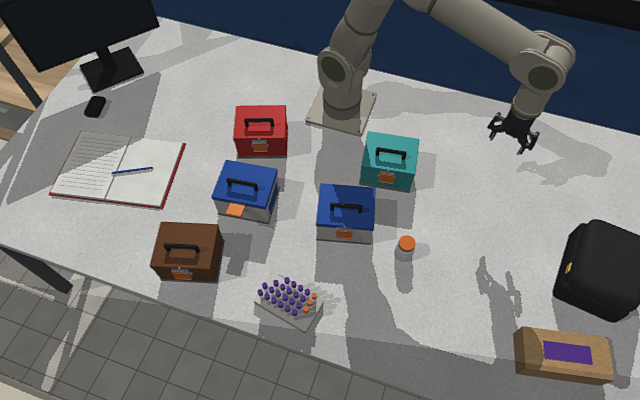

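The loose carrier is the right-hand blue one in the top view: lid at about (398,200), orange tab sticking out at (395,166). In the side view its lid is at (247,184) and its tab at (234,210). The other blue carrier, top (285,208), has its catch shut. Next I measure the handle, tab and yaw.

```bash
cat > h.py <<'E'
import numpy as np,cv2
from workcell import *
def ray(n,uv,z):
    p=camera_params(n);E=np.array(p["extrinsics"]);K=np.array(p["mtx"]);R,t=E[:3,:3],E[:3,3]
    c=-R.T@t;d=R.T@np.linalg.solve(K,[uv[0],uv[1],1]);return c+d*(z-c[2])/d[2]
def tri(a,b):
    P=[np.array(camera_params(n)["mtx"])@np.array(camera_params(n)["extrinsics"])[:3] for n in("top","side")]
    x=cv2.triangulatePoints(P[0],P[1],np.float64(a).reshape(2,1),np.float64(b).reshape(2,1))[:,0];return x[:3]/x[3]
def blob(m,seed):
    _,l,s,c=cv2.connectedComponentsWithStats(m.astype(np.uint8),connectivity=8)
    i=1+np.argmin(np.hypot(*(c[1:]-seed).T)+1e3*(s[1:,4]<25));return (l==i),s[i],c[i]
E
python3 - <<'E'
from h import *
hc={};tc={}
for n,ls,ts in(("top",(398,200),(395,166)),("side",(247,184),(234,210))):
    im=cv2.imread(f"pics/{n}0.png");h=cv2.cvtColor(im,cv2.COLOR_BGR2HSV)
    H,S,V=[h[...,i].astype(int) for i in range(3)]
    m,s,c=blob((H>100)&(H<125)&(S>120)&(V>60),ls)
    cn=max(cv2.findContours(m.astype(np.uint8),0,2)[0],key=cv2.contourArea)
    hull=cv2.fillConvexPoly(np.zeros(m.shape,np.uint8),cv2.convexHull(cn),1)
    q=cv2.boxPoints(cv2.minAreaRect(cn));print(n,"lid",s,q.round(1).tolist())
    if n=="top":print("lid corners",[ray(n,p,.121).round(3).tolist() for p in q])
    d,s,hc[n]=blob((V<50)&(hull>0),ls);print("handle",s,hc[n])
    r=cv2.minAreaRect(np.argwhere(d)[:,::-1].astype(np.float32));b=cv2.boxPoints(r);print(r)
    e=sorted([(b[i]+b[(i+1)%4])/2 for i in range(4)],key=lambda p:p[0]);e=[e[0],e[-1]]
    w=[ray(n,p,.15) for p in e];print("bar ends",np.round(w,3).tolist(),"mid",np.mean(w,0).round(4),"len",np.linalg.norm(w[1]-w[0]))
    o,s,tc[n]=blob((H<18)&(S>150)&(V>120),ts);print("tab",s,tc[n],ray(n,tc[n],.112).round(4))
    cv2.imwrite(f"pics/{n}c.png",cv2.resize(im[int(ls[1])-60:int(ls[1])+60,int(ls[0])-60:int(ls[0])+60],None,fx=4,fy=4))
print(tri(hc["top"],hc["side"]),tri(tc["top"],tc["side"]))
j=ray("top",(215,194),.09);print("jar",j)
E
python3 -c "
import cv2,numpy as np;cv2.imwrite('pics/c.png',np.hstack([cv2.resize(cv2.imread('pics/%sc.png'%n),(400,400)) for n in('top','side')]))" ; cd .
```

```text
top lid [ 366  172   66   57 2870] [[365.3999938964844, 178.5], [425.29998779296875, 170.60000610351562], [432.0, 221.3000030517578], [372.1000061035156, 229.1999969482422]]
lid corners [[0.582, -0.073, 0.121], [0.608, -0.255, 0.121], [0.454, -0.272, 0.121], [0.429, -0.093, 0.121]]
handle [381 188  36   9 151] [398.66887417 191.96688742]
((398.494384765625, 191.94703674316406), (5.184612274169922, 35.44002151489258), 83.8844985961914)
bar ends [[0.532, -0.116, 0.15], [0.544, -0.22, 0.15]] mid [ 0.5379 -0.1682  0.15  ] len 0.1050650522979418
tab [386 157  17  17 237] [393.91561181 165.15189873] [ 0.6258 -0.1615  0.112 ]
side lid [ 212  160   65   49 2085] [[211.3000030517578, 199.0], [218.6999969482422, 158.0], [277.0, 168.5], [269.5, 209.60000610351562]]
handle [227 178  31  13 126] [241.58730159 183.        ]
((242.0751190185547, 184.0115509033203), (31.323781967163086, 7.9069743156433105), 8.746161460876465)
bar ends [[0.554, -0.217, 0.15], [0.538, -0.115, 0.15]] mid [ 0.5458 -0.1663  0.15  ] len 0.103231625483096
tab [226 203  19  14 172] [234.8372093 209.5755814] [ 0.6226 -0.1631  0.112 ]
[ 0.5390754  -0.17077343  0.14361177] [ 0.6248879  -0.16095752  0.11693739]
jar [0.53671291 0.38892586 0.09      ]
```

View pics/c.png

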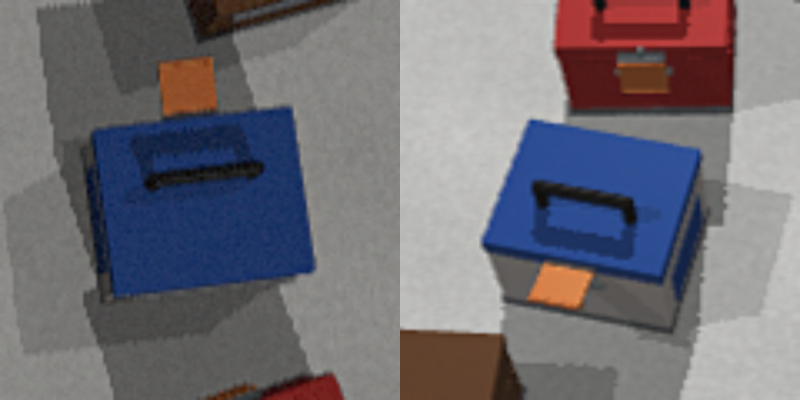

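Handle is at about (0.5385, -0.170, 0.15), yaw about 0.12 rad. Bar, lid corners and tab agree: the tab centre lies 87 mm ahead, as expected. I'll travel at about 0.26 m height.

Emit:
{"name": "step_arm", "arguments": {
  "commands": [60,0.06,-0.06,0.02,0,0,-0.02,60,0.12,-0.13,0.05,0,0,-0.04,60,0.19,-0.2,0.05,0,0,-0.07,60,0.26,-0.27,0.05,0,0,-0.1,60,0.33,-0.35,0.05,0,0,-0.12,60,0.4,-0.43,0.05,0,0,-0.15,60,0.46,-0.51,0.05,0,0,-0.17,60,0.517,-0.575,0.05,0,0,-0.19,60,0.517,-0.575,0.05,0,0,-0.19,60,0.517,-0.575,0.05,0,0,-0.19],
  "squeeze": 40
}}

```text
clock: 1.35
position: [0.5002, 0.2508, 0.2609]
ee_rot: [0.438, 0.899, -0.0, -0.0]
ft_force: [1.0, 0.9, 0.2]
grip_width: 0.704
grasp_force: 0.0
```

Emit:
{"name": "step_arm", "arguments": {
  "commands": [50,0.01,-0.09,0,0,0,-0.02,50,0.02,-0.18,0,0,0,-0.04,50,0.03,-0.27,0,0,0,-0.07,50,0.04,-0.36,0,0,0,-0.09,50,0.05,-0.45,0,0,0,-0.11,50,0.06,-0.54,0,0,0,-0.13,50,0.064,-0.63,0,0,0,-0.16,50,0.064,-0.702,-0.05,0,0,-0.173,50,0.064,-0.702,-0.1,0,0,-0.173,50,0.064,-0.702,-0.1,0,0,-0.173]
}}

```text
clock: 2.6
position: [0.5382, -0.169, 0.1993]
ee_rot: [0.662, 0.749, -0.001, -0.002]
ft_force: [-0.2, -0.0, 0.1]
grip_width: 0.589
grasp_force: 0.0
```

Run:
```python
from h import *
o=get_obs();print(o["position"],o["ee_rot"],o["joint_pos"])
a=camera("top")[:,:,::-1];b=camera("side")[:,:,::-1]
f=lambda i,u,v:cv2.resize(i[v-60:v+60,u-60:u+60],(400,400))
cv2.imwrite("pics/c1.png",np.hstack([f(a,398,200),f(b,247,184)]))
```

```text
[ 0.53820065 -0.1689767   0.19934103] [ 0.66236721  0.74917622 -0.00096489 -0.00193344] [-0.32596039  0.24597016  0.6453409   1.69677665 -0.15450204  1.25479796
  0.47660437]
```

View pics/c1.png

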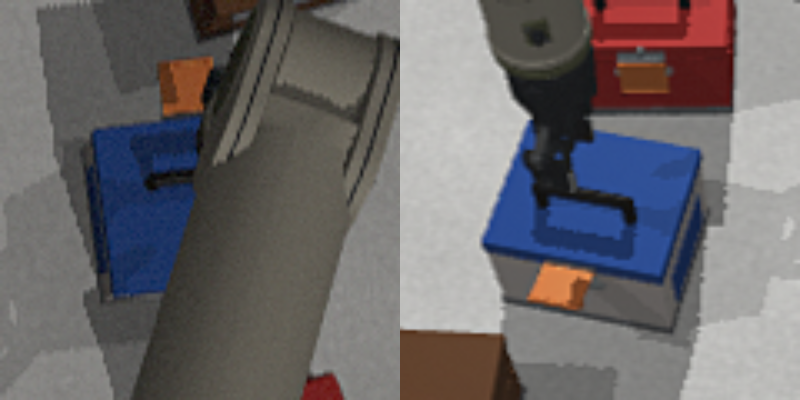

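The crop shows the gripper above the handle, with the fingers astride the bar and the tab still out (crop px 560,285). Next I go straight down, then close.

Emit:
{"name": "step_arm", "arguments": {
  "commands": [50,0,-0.001,-0.03,0,0,0,50,0,-0.001,-0.05,0,0,0,50,0,-0.001,-0.07,0,0,0,50,0,-0.001,-0.09,0,0,0,50,0,-0.001,-0.107,0,0,0,50,0,-0.001,-0.107,0,0,0,50,0,-0.001,-0.107,0,0,0,50,0,-0.001,-0.107,0,0,0,50,0,-0.001,-0.107,0,0,0,50,0,-0.001,-0.107,0,0,0]
}}

```text
clock: 3.95
position: [0.5392, -0.1716, 0.1373]
ee_rot: [0.663, 0.748, 0.0, 0.0]
ft_force: [-0.3, 0.2, 0.5]
grip_width: 0.586
grasp_force: 0.0
```

Run:
```python
from h import *
b=camera("side")[:,:,::-1]
cv2.imwrite("pics/c2.png",cv2.resize(b[124:244,187:307],(560,560),interpolation=2))
print(get_obs()["position"],get_obs()["ft_force"])
```

```text
[ 0.53920187 -0.17150509  0.13723945] [-0.08796444 -0.37403351 -0.20720556]
```

View pics/c2.png

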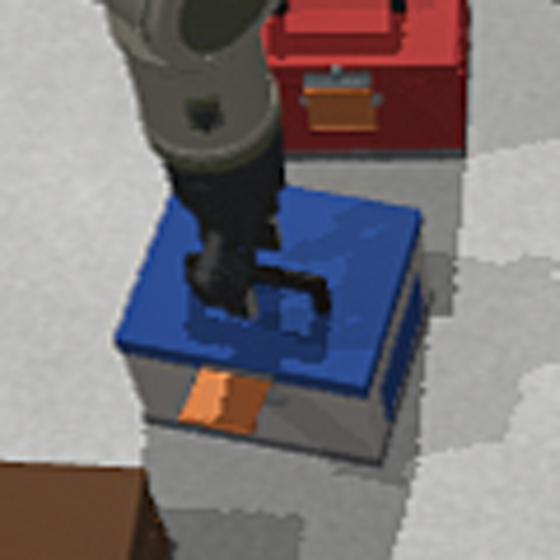

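The front finger is in front of the bar's middle (tip at about crop 245,310), clear of the lid and without contact. Closing.

Emit:
{"name": "step_arm", "arguments": {
  "commands": [5,0,0,0,0,0,0,5,0,0,0,0,0,0,5,0,0,0,0,0,0,5,0,0,0,0,0,0,5,0,0,0,0,0,0,5,0,0,0,0,0,0,5,0,0,0,0,0,0,5,0,0,0,0,0,0,5,0,0,0,0,0,0,5,0,0,0,0,0,0],
  "squeeze": 40
}}

```text
clock: 5.25
position: [0.5397, -0.1715, 0.1374]
ee_rot: [0.663, 0.749, 0.0, 0.0]
ft_force: [5.9, -0.4, -0.4]
grip_width: 0.145
grasp_force: 39.2
```

Grasped: opening about 12.4 mm at 39 N. Next I lift along the hinge arc to 0.3 rad.

Emit:
{"name": "step_arm", "arguments": {
  "commands": [5,-0.003,0,0.008,0.002,-0.016,0,5,-0.007,-0.001,0.016,0.004,-0.032,0,5,-0.011,-0.001,0.024,0.006,-0.047,0,5,-0.015,-0.002,0.031,0.008,-0.063,0,5,-0.02,-0.002,0.0385,0.01,-0.079,0,5,-0.025,-0.003,0.0455,0.0115,-0.095,0,5,-0.025,-0.003,0.0455,0.0115,-0.095,0,5,-0.025,-0.003,0.0455,0.0115,-0.095,0,5,-0.025,-0.003,0.0455,0.0115,-0.095,0,5,-0.025,-0.003,0.0455,0.0115,-0.095,0]
}}

```text
clock: 6.5
position: [0.5245, -0.1734, 0.1645]
ee_rot: [0.656, 0.74, 0.112, 0.1]
ft_force: [5.6, -0.2, 1.2]
grip_width: 0.147
grasp_force: 39.8
```

Run:
```python
from h import *
b=camera("side")[:,:,::-1]
cv2.imwrite("pics/c3.png",cv2.resize(b[124:244,187:307],(560,560),interpolation=2))
o=get_obs();print(o["position"],o["ee_rot"],o["ft_force"],o["grip_width"])
```

```text
[ 0.52451446 -0.1733679   0.16450471] [0.65564648 0.74005795 0.1119773  0.09951385] [ 6.1071462  -0.04613199  1.24485516] 0.14115314793821437
```

View pics/c3.png

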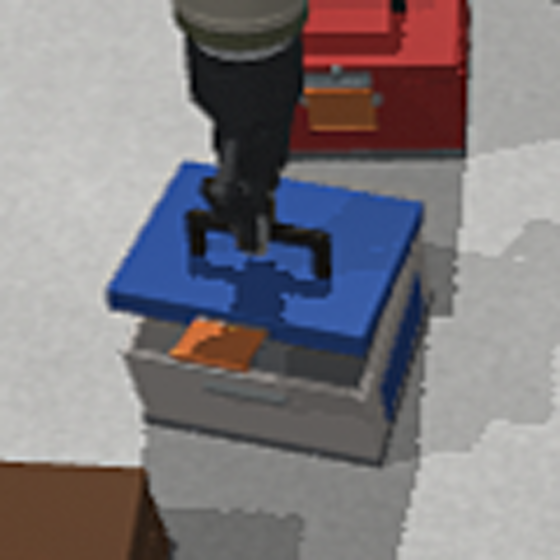

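The lid is up about 0.3 rad, with its front edge open above the wall at crop (250,370) and the tab still out at (220,340). Now I lower it along the same arc, then release.

Emit:
{"name": "step_arm", "arguments": {
  "commands": [5,0.005,0.001,-0.007,-0.0015,0.016,0,5,0.01,0.001,-0.0145,-0.0035,0.032,0,5,0.014,0.002,-0.0215,-0.0055,0.048,0,5,0.018,0.002,-0.0295,-0.0075,0.063,0,5,0.022,0.003,-0.0375,-0.0095,0.079,0,5,0.025,0.003,-0.0455,-0.0115,0.095,0,5,0.025,0.003,-0.0455,-0.0115,0.095,0,5,0.025,0.003,-0.0455,-0.0115,0.095,0,5,0.025,0.003,-0.0455,-0.0115,0.095,0,5,0.025,0.003,-0.0455,-0.0115,0.095,0]
}}

```text
clock: 7.8
position: [0.5397, -0.1715, 0.1373]
ee_rot: [0.663, 0.749, 0.0, 0.001]
ft_force: [6.4, -0.8, 2.7]
grip_width: 0.148
grasp_force: 40.2
```

Emit:
{"name": "step_arm", "arguments": {
  "commands": [50,0,0,0,0,0,0,50,0,0,0,0,0,0,50,0,0,0,0,0,0,50,0,0,0,0,0,0,50,0,0,0,0,0,0,50,0,0,0,0,0,0,50,0,0,0.03,0,0,0,50,0,0,0.07,0,0,0,50,0,0,0.11,0,0,0,50,0,0,0.11,0,0,0]
}}

```text
clock: 9.05
position: [0.5403, -0.172, 0.2061]
ee_rot: [0.663, 0.748, 0.001, 0.002]
ft_force: [0.8, 0.0, -0.0]
grip_width: 0.586
grasp_force: 0.0
```

The lid is shut and the bar released. Next I close the fingers and move above the tab.

Emit:
{"name": "step_arm", "arguments": {
  "commands": [0,0.04,0.005,0.01,0,0,0,0,0.08,0.01,0.01,0,0,0,0,0.12,0.016,0.01,0,0,0,0,0.156,0.021,0.01,0,0,0,0,0.156,0.021,0,0,0,0,0,0.156,0.021,-0.03,0,0,0,0,0.156,0.021,-0.06,0,0,0,0,0.156,0.021,-0.09,0,0,0,0,0.156,0.021,-0.1,0,0,0,0,0.156,0.021,-0.1,0,0,0],
  "squeeze": 20
}}

```text
clock: 10.3
position: [0.6325, -0.1589, 0.1428]
ee_rot: [0.663, 0.748, -0.0, -0.0]
ft_force: [-0.6, 0.2, 0.3]
grip_width: -0.003
grasp_force: 0.0
```

Run:
```python
from h import *
b=camera("side")[:,:,::-1]
cv2.imwrite("pics/c4.png",cv2.resize(b[124:244,187:307],(560,560),interpolation=2))
o=get_obs();print(o["position"],o["ft_force"],o["grip_width"])
```

```text
[ 0.63284675 -0.15904954  0.14338368] [ 0.23720492 -0.15554325 -0.07533715] 0.00030096854383878204
```

View pics/c4.png

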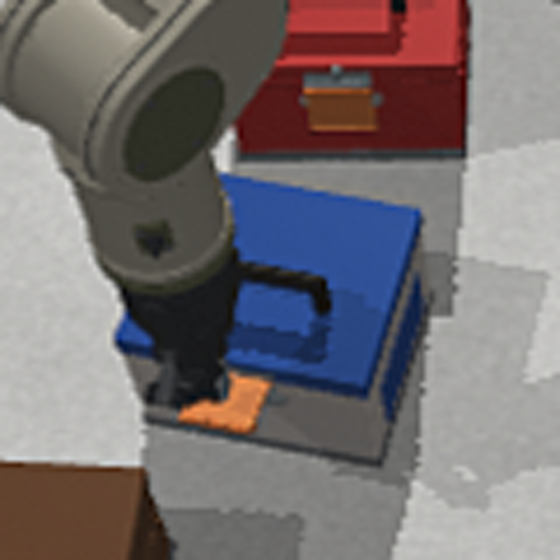

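The lid is down, the tab is out at about crop (225,400), and the fingertip is just over it. I check the projected press point before pressing.

Run:
```python
from h import *
p=camera_params("side");E=np.array(p["extrinsics"]);K=np.array(p["mtx"])
for z in(.1434,.113):
    q=K@(E[:3,:3]@[.6328,-.159,z]+E[:3,3]);q=q[:2]/q[2];print(z,q,(q-[187,124])*560/120)
print("tab centre crop",(np.array([234.84,209.58])-[187,124])*560/120)
```

```text
0.1434 [233.09522282 207.65777965] [215.11103981 390.40297171]
0.113 [234.62617709 212.38663909] [222.25549309 412.4709824 ]
tab centre crop [223.25333333 399.37333333]
```

The press point is on the tab, about 7 mm outward of its middle. Pressing to z of about 0.087.

Emit:
{"name": "step_arm", "arguments": {
  "commands": [0,0,0,-0.02,0,0,0,0,0,0,-0.035,0,0,0,0,0,0,-0.05,0,0,0,0,0,0,-0.06,0,0,0,0,0,0,-0.07,0,0,0,0,0,0,-0.08,0,0,0,0,0,0,-0.088,0,0,0,0,0,0,-0.094,0,0,0,0,0,0,-0.094,0,0,0,0,0,0,-0.094,0,0,0]
}}

```text
clock: 11.6
position: [0.6328, -0.159, 0.0869]
ee_rot: [0.663, 0.748, 0.0, 0.0]
ft_force: [0.6, -0.9, -1.1]
grip_width: -0.001
grasp_force: 0.0
```

Emit:
{"name": "step_arm", "arguments": {
  "commands": [0,0,0,0.03,0,0,0,0,0,0,0.07,0,0,0,0,0,0,0.12,0,0,0,0,0,0,0.18,0,0,0,0,0,0.06,0.24,0,0,0,0,0,0.12,0.24,0,0,0,0,0,0.18,0.24,0,0,0,0,0,0.24,0.24,0,0,0,0,0,0.24,0.24,0,0,0,0,0,0.24,0.24,0,0,0]
}}

```text
clock: 12.85
position: [0.6328, -0.0157, 0.2319]
ee_rot: [0.663, 0.748, 0.0, 0.001]
ft_force: [-0.0, -0.5, 0.0]
grip_width: -0.001
grasp_force: 0.0
```

Run:
```python
from h import *
cv2.imwrite("pics/s5.png",camera("side")[:,:,::-1])
```

```text
(no output)
```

View pics/s5.png

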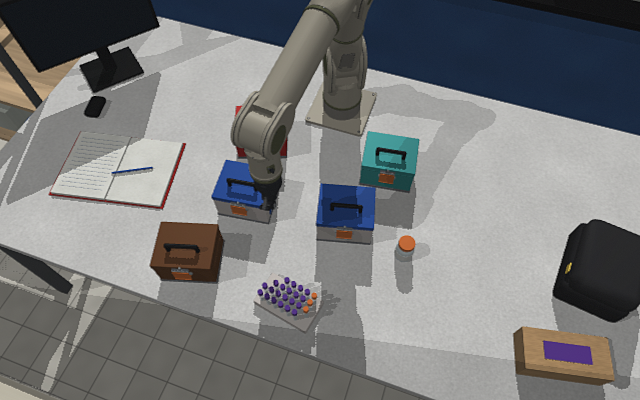

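The catch now hangs flat against the wall at (239,210), like the other carrier's at (344,233). Both lids are down, the jar at (407,243) has not moved, and the arm is clear.

```bash
python3 -c "
from workcell import *
print(hand_in())"
```

```text
the job is handed in; nothing more can be done
None
```

I lifted the loose carrier's lid about 0.3 rad and lowered it shut, then pressed its catch until it snapped home; the final picture shows both catches shut and the jar unmoved, and I handed the job in at about 13 s (no verdict was returned).

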